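# Lay the standing slide box down against its stop

## Task

The box of glass slides stands on its end in front of the aluminium stop. Tip it over, away from the stop, and lower it gently on your fingers until it lies flat on the bench with its lid up, never letting it drop; then push it along the bench until its end is square against the stop, between the cheeks. Use only touches and pushes of the fingers: do not squeeze it or lift it off the bench, and leave the other things alone.

Things in the scene. Friction and masses are not known exactly. Their poses are not given: they have to be found in the camera images.
- slide_box: Closed flat blue plastic box (lid fixed) 93 wide, 180 long, 27 mm thick, 0.2-0.45 kg. Stands on a short end, lid side to the stop, 4-16 mm from its face, underside facing away. Leant 8 degrees, it falls on by itself. Origin: centre of the underside (90 mm up while standing, 0 once laid). Own x along width, y along length (first up, at last away from the stop), z underside to lid (first to the stop, at last up).
- foot_edge (a point): Middle of the edge over which the box tips: where its underside meets its lower short end (own x 0, y -90 mm, z 0). It stays on the bench during the whole job.
- foot_end (a point): Centre of the lower short end of the box (own x 0, y -90 mm, z 13.5 mm), the end that must finish against the stop.
- stop: Bent aluminium plate fixed to the bench: upright face 118 wide, 40 mm high; two side cheeks, 24 mm high, reach 52 mm in front of it, 110 mm apart inside; the box's foot stands and lies between them on the bare bench. Origin: foot of the face, mid width, on the bench. Own x points back into the stop (the box is on the -x side and tips towards -x), y along the face, z up.
- timer: Bystander: white bench timer 60x68x18 mm, lying loose; origin at the centre of its underside.
- cassette_a: Bystander: loose tissue cassette 28x40x8 mm; origin at the centre of its underside.
- cassette_b: Bystander: another such cassette 28x40x8 mm; origin at the centre of its underside.
- forceps: Bystander: loose steel forceps, 126 mm long, 9 mm high; origin at the centre of its underside.
- dropper_bottle: Bystander: brown dropper bottle 33 mm across, 102 mm tall, standing loose behind the stop; origin at the centre of its underside.

How it is judged:
By the outcome, as a careful person would: the job done as asked, in the order asked, and still so for the second after the job is handed in, with the robot touching nothing.
It also fails if it takes over 61 s, if anything falls off the work surface, if the arm or the gripper's body presses on something with over 40 N, if the wrist force passes 120 N, or if a joint passes its speed limit or range.

## Robot

A 6-joint arm with a two-finger parallel gripper is mounted at the origin on a cart in front of the work surface, level with it; the furniture and walls round the work are solid. World frame = base frame: x ahead of the robot, y to its left, z up, the work surface at z = 0. Lengths are in m, angles in degrees, forces in N, time in s.
With the tool pointing down it reaches from about 0.35 to 0.875 m from the base axis. Payload 4.2 kg.
Tool frame: the origin (TCP) lies midway between the tips of the shut fingers; the grasp point (between the pads) lies 19 mm behind it; z points along the fingers, y is the line along which they close (so a half turn about z gives the same grasp; the last joint's range is limited). The gripper opens to 87 mm and grips with 3 to 60 N. Pads are 19 mm wide; open, the fingers measure 117 mm over their backs; the gripper's body (75 mm by 190 mm) begins 51 mm behind the grasp point.
Start: joints at [80.592, 22.042, 0.453, 0, -68.411, -14.817], TCP at [0.256, 0.57, 0.223] pointing down, gripper open.
Joint ranges: [-179.83, 179.83], [-69.29, 118.12], [-61.27, 80.66], [-181.25, 117.63], [-171.15, -9.14], [-177.46, 177.46]. Speed limits (degrees/s): [159.86, 159.86, 180, 180, 180, 180].

## Interface

Orientations are given as [roll, pitch, yaw] about the fixed x, y, z axes, in that order (R = Rz(yaw) Ry(pitch) Rx(roll)).
In Python, from workcell import env gives the robot as it stands. The module is installed in compiled form; this text tells all that it offers. Calls block until the motion is done:
- env.goto(position, orientation): joint-space move of the TCP to a pose.
- env.move_straight(position, rotation=None, rate=0.15, force_limit=None): straight line of the TCP; rotation=None keeps the orientation; rate is the mean speed in m/s. With force_limit (N) it stops when the force on the tool has changed by that much, and returns True; else False.
- env.set_joints(angles): joint-space move.
- env.gripper_to(opening, grasp_force=None): opening from 0.0 (shut) to 1.0 (fully open); grasp_force is the grip in N (None keeps the last); returns when the fingers have stopped.
- env.dwell(seconds).
- env.inverse_kinematics(position, orientation): joint angles nearest the present ones, or None.
- env.read_state(): the state.
- env.grab_frame(name): name is "side" or "top"; returns a dict with "image" (400x640x3 uint8, blue, green, red), "fx", "fy", "cx", "cy" (pixels), "position" and "orientation" of the camera in the world. Camera axes: x right, y up, looking along -z (the intrinsics and any distortion apply to the point x, -y, -z); pixel columns grow to the right and rows downward; lengths in m; the calibration is good to about 2 mm. A picture is of the moment at which its call begins. There is no depth.
A pose or a line that the arm cannot do raises env.Unreachable and nothing moves.
- env.close_job(): hands the job in; it is judged then, once.
Trained networks look in a picture, given as the dict that the camera call returned (one of the last four; its "shot" number tells which), for a name from the list of things; names that differ only in an ending like _2 or _b are one class to them, and where a whole thing is asked for, a point or a joint stands for the part that bears it (a point fixed in the world has none). Each returns a list of dicts, best first, with "score" (0 to 1); they miss things now and then, are a little off and sometimes report something else, mostly with a low value. They report only what shows in the picture. A call takes as long as a camera call.
- env.search_frame(picture, thing): "xyz" ([x, y, z] in m, in world coordinates, good to about 4 mm: the middle of the surface that is visible of it).
- env.trace(picture, thing): "mask" (400x640 bool, what is visible of it).
The state is a dict: "clock": time; "joint_positions": joint angles; "qvel": joint speeds; "joint_torque": joint torques, N m; "position": TCP position; "tool_rot": TCP orientation; "force": force on the tool from outside, world axes, zero at the start; "wrist_torque": the same for the moment, N m; "opening": opening from 0.0 (shut) to 1.0 (fully open); "finger_force": force on a finger pad.
Only numpy, scipy, OpenCV 4.12 (cv2) and the standard library are available. Lean on these libraries where they do the work, as an engineer would, in place of code of your own. Each camera call takes 0.05 s, during which the arm holds its last target. There are 200 camera calls.

## Working session

There is one attempt and no reset: what is moved stays moved. The work goes in short steps, each a Python script; the robot and the scene stay as the last script left them, time stands still between calls to the robot, and variables do not carry over. Pictures are saved under pics/ and viewed, at most 10 in all, crops included, and the job is handed in when it is done.

```bash
mkdir -p pics; python3 - <<'E'
from workcell import env
import cv2,numpy as np
np.set_printoptions(precision=4,suppress=True)
for n in("side","top"):
    f=env.grab_frame(n); cv2.imwrite(f"pics/{n}0.png",f["image"])
    print(n,{k:v for k,v in f.items() if k!="image"})
    for t in("slide_box","stop","timer","cassette_a","forceps","dropper_bottle"):
        print(t,[(np.round(d["xyz"],3),round(d["score"],2)) for d in env.search_frame(f,t)][:3])
s=env.read_state();print(s)
E
```

```text
side {'fx': 434.9446804367102, 'fy': 434.9446804367102, 'cx': 323.71420272848155, 'cy': 200.47304043258472, 'position': array([ 0.2005, -0.6226,  0.5361]), 'orientation': array([ 58.8135,   0.7602, -30.528 ]), 'shot': 1}
slide_box [(array([ 0.539, -0.004,  0.11 ]), 0.77), (array([ 0.619, -0.144,  0.048]), 0.49)]
stop [(array([ 0.544, -0.032,  0.011]), 0.95)]
timer [(array([0.4  , 0.029, 0.016]), 0.58)]
cassette_a [(array([0.691, 0.034, 0.008]), 0.47)]
forceps [(array([ 0.45 , -0.086,  0.006]), 0.59)]
dropper_bottle [(array([ 0.618, -0.146,  0.052]), 0.91)]
top {'fx': 399.9180301974362, 'fy': 399.9180301974362, 'cx': 323.01946923717884, 'cy': 195.34849880931588, 'position': array([ 0.4947, -0.0234,  0.9473]), 'orientation': array([  2.9962,   1.9346, -91.6285]), 'shot': 2}
slide_box [(array([0.549, 0.005, 0.181]), 0.74), (array([0.406, 0.034, 0.017]), 0.18)]
stop [(array([ 0.559, -0.035,  0.01 ]), 0.79), (array([0.55 , 0.003, 0.179]), 0.58)]
timer [(array([0.406, 0.033, 0.018]), 0.95)]
cassette_a [(array([0.691, 0.038, 0.007]), 0.78), (array([0.648, 0.124, 0.01 ]), 0.56)]
forceps []
dropper_bottle [(array([ 0.62 , -0.132,  0.062]), 0.53)]
{'clock': 0.7, 'joint_positions': array([ 80.592 ,  22.0414,   0.4535,  -0.0009, -68.4119, -14.8155]), 'qvel': array([-0.0675,  0.0121, -0.0009,  0.0057, -0.0561,  0.0028]), 'joint_torque': array([  0.0003, -39.0326,  18.7586,   4.2238,   0.0155,  -0.    ]), 'position': array([0.2564, 0.57  , 0.2226]), 'tool_rot': array([-179.9999,    0.0009,  -24.2239]), 'force': array([ 0.0134, -0.144 ,  0.0934]), 'wrist_torque': array([-0.0062,  0.0143,  0.0566]), 'finger_force': 0.0, 'opening': 1.003459568705665}
```

View pics/side0.png

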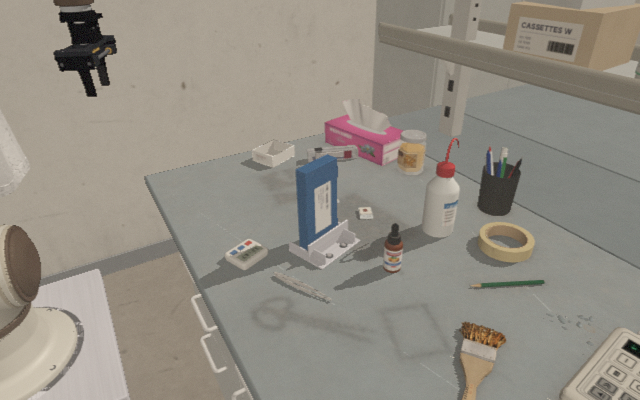

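View pics/top0.png

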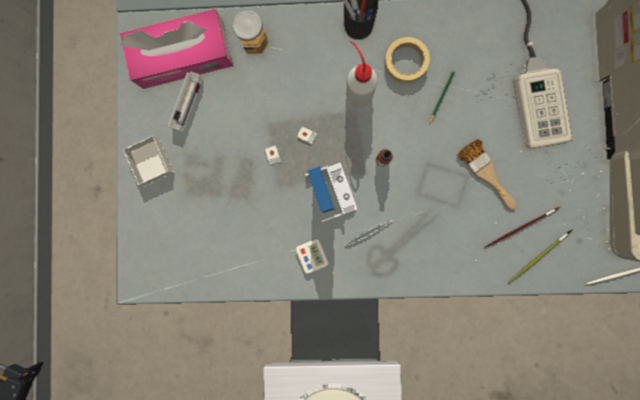

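The side view shows the box (318,200) standing in the stop. In the top view the box top is at (320,188), the stop is on its right (towards world -y), and the box tips to image left (+y). The timer (311,257), cassettes (272,155) and (307,135), and forceps (370,234) are clear of that path. I'll zoom in for the exact pose.

```bash
python3 - <<'E'
import cv2,numpy as np
a=cv2.imread("pics/top0.png")[155:230,290:370]; b=cv2.imread("pics/side0.png")[150:275,270:370]
a=cv2.resize(a,None,fx=5,fy=5,interpolation=cv2.INTER_CUBIC);b=cv2.resize(b,None,fx=4,fy=4,interpolation=cv2.INTER_CUBIC)
c=np.zeros((500,800,3),np.uint8);c[:375,:400]=a;c[:,400:]=b
cv2.imwrite("pics/crop0.png",c)
E
```

```text
(no output)
```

View pics/crop0.png

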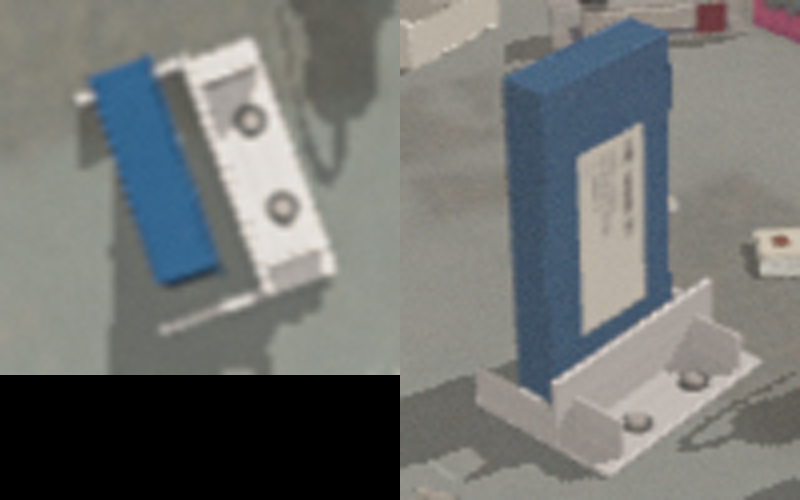

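The crop shows the blue top face (corners about 92,75 / 150,57 / 220,270 / 160,285), the face's top edge from about 185,60 to 265,292, and the cheek tips at 80,98 and 163,330. In the side view the label (lid) faces the stop.

```bash
cat > h.py <<'E'
import numpy as np
from scipy.spatial.transform import Rotation as Rn
CAM={"side":(434.94,323.71,200.47,[0.2005,-0.6226,0.5361],[58.8135,0.7602,-30.528]),
"top":(399.92,323.02,195.35,[0.4947,-0.0234,0.9473],[2.9962,1.9346,-91.6285])}
def ray(n,u,v,z):
    f,cx,cy,p,o=CAM[n]; d=Rn.from_euler("xyz",o,degrees=True).apply([(u-cx)/f,-(v-cy)/f,-1])
    p=np.array(p); return p+d*(z-p[2])/d[2]
def proj(n,P):
    f,cx,cy,p,o=CAM[n]; c=Rn.from_euler("xyz",o,degrees=True).inv().apply(np.array(P)-p)
    return np.c_[cx+f*c[:,0]/-c[:,2],cy-f*c[:,1]/-c[:,2]]
E
python3 - <<'E'
from h import *
np.set_printoptions(precision=4,suppress=True)
T=lambda u,v,z:ray("top",u/5+290-.4,v/5+155-.4,z)
S=lambda u,v,z:ray("side",(u-400)/4+270-.4,v/4+150-.4,z)
def show(n,P):
    P=np.array(P);print(n);print(P[:,:2]);
    for i in range(len(P)):
        d=P[(i+1)%len(P)]-P[i];print("  len %.4f yaw %.1f"%(np.hypot(*d[:2]),np.degrees(np.arctan2(d[1],d[0]))))
    print(" ctr",P.mean(0))
show("boxT",[T(92,75,.18),T(150,57,.18),T(220,270,.18),T(160,285,.18)])
show("boxS",[S(632,18,.18),S(668,32,.18),S(545,97,.18),S(505,78,.18)])
show("faceT",[T(185,60,.04),T(265,292,.04)])
show("faceS",[S(553,385,.04),S(710,282,.04)])
show("cheekT",[T(80,98,.024),T(163,330,.024)])
E
```

```text
boxT
[[ 0.5863  0.029 ]
 [ 0.5925  0.0064]
 [ 0.5096 -0.0182]
 [ 0.5045  0.005 ]]
  len 0.0235 yaw -74.5
  len 0.0865 yaw -163.5
  len 0.0237 yaw 102.4
  len 0.0852 yaw 16.3
 ctr [0.5482 0.0055 0.18  ]
boxS
[[ 0.5889  0.0307]
 [ 0.5953  0.0084]
 [ 0.5145 -0.0188]
 [ 0.508   0.0068]]
  len 0.0232 yaw -74.0
  len 0.0853 yaw -161.4
  len 0.0265 yaw 104.2
  len 0.0843 yaw 16.4
 ctr [0.5517 0.0068 0.18  ]
faceT
[[ 0.6085 -0.0041]
 [ 0.5017 -0.0373]]
  len 0.1118 yaw -162.7
  len 0.1118 yaw 17.3
 ctr [ 0.5551 -0.0207  0.04  ]
faceS
[[ 0.5021 -0.0395]
 [ 0.6125 -0.0053]]
  len 0.1155 yaw 17.2
  len 0.1155 yaw -162.8
 ctr [ 0.5573 -0.0224  0.04  ]
cheekT
[[0.5943 0.0455]
 [0.4857 0.0099]]
  len 0.1143 yaw -161.9
  len 0.1143 yaw 18.1
 ctr [0.54   0.0277 0.024 ]
```

```bash
cat >> h.py <<'E'
YAW=17.0; c,s_=np.cos(np.radians(YAW)),np.sin(np.radians(YAW))
w=np.array([c,s_,0]); o=np.array([-s_,c,0]); up=np.array([0,0,1.])
BOX=np.array([0.550,0.006,0]); FOOT=BOX+o*.0135
SG=1
def rot(th,sg=None):
    sg=SG if sg is None else sg
    t=np.radians(th); d=-o*np.sin(t)-up*np.cos(t); n=-o*np.cos(t)+up*np.sin(t)
    y=sg*n; return Rn.from_matrix(np.c_[np.cross(y,d),y,d]).as_euler("xyz",degrees=True),n,d
def pose(al,th,O,s,foot=FOOT):
    "TCP so that the far edge of the box leaning al touches the outer pad face, tip s below it"
    a=np.radians(al); E=foot+.18*(o*np.sin(a)+up*np.cos(a)); r,n,d=rot(th)
    return E+O/2*n+s*d,r
E
python3 - <<'E'
from h import *
from workcell import env
np.set_printoptions(precision=1,suppress=True)
for sg in(1,-1):
    import h; h.SG=sg
    for al,th,s in((10,0,.015),(20,5,.015),(45,25,.015),(60,30,.013),(75,30,.01),(90,18,-.004)):
        p,r=pose(al,th,.087,s); print(sg,al,p.round(3),r,env.inverse_kinematics(p,r))
    r=rot(0)[0]; print(env.inverse_kinematics(BOX+up*.3,r))
E
```

```text
1 10 [0.6 0.  0.2] [180.   0.  17.] [ 17.7  17.8 -15.3   0.  -57.   89.3]
1 20 [0.5 0.  0.2] [175.   0.  17.] [ 23.7  16.9 -19.7   6.1 -54.1  79.7]
1 45 [0.5 0.1 0.1] [155.   0.  17.] [ 39.6  19.7 -32.   29.5 -52.3  46.2]
1 60 [0.5 0.1 0.1] [150.   0.  17.] [ 44.2  23.8 -34.6  34.4 -51.9  36.4]
1 75 [0.5 0.1 0.1] [150.   0.  17.] [ 45.8  27.4 -36.4  36.2 -47.9  31.4]
1 90 [0.5 0.2 0. ] [162.   0.  17.] [ 42.3  28.4 -36.2  27.9 -36.6  40.5]
[ 17.5  12.1  -2.6   0.  -75.4  89.5]
-1 10 [0.6 0.  0.2] [-180.    0. -163.] [ 17.7  17.8 -15.3   0.  -57.  -90.7]
-1 20 [0.5 0.  0.2] [-175.    0. -163.] [  23.7   16.9  -19.7    6.1  -54.1 -100.3]
-1 45 [0.5 0.1 0.1] [-155.    0. -163.] [  39.6   19.7  -32.    29.5  -52.3 -133.8]
-1 60 [0.5 0.1 0.1] [-150.    0. -163.] [  44.2   23.8  -34.6   34.4  -51.9 -143.6]
-1 75 [0.5 0.1 0.1] [-150.    0. -163.] [  45.8   27.4  -36.4   36.2  -47.9 -148.6]
-1 90 [0.5 0.2 0. ] [-162.    0. -163.] [  42.3   28.4  -36.2   27.9  -36.6 -139.5]
[ 17.5  12.1  -2.6   0.  -75.4 -90.5]
```

```bash
python3 - <<'E'
from h import *
from workcell import env
import cv2
r=rot(0)[0]
env.gripper_to(36/87,5)
env.goto([0.40,0.33,0.33],r); env.goto(BOX+up*.25,r)
p=BOX+up*.195
env.move_straight(p,rate=.1,force_limit=3)
s=env.read_state();print(s["clock"],s["position"],s["force"],s["opening"])
im=[]
for n,(x,y) in(("top",(280,140)),("side",(270,110))):
    f=env.grab_frame(n)["image"]; im.append(cv2.resize(f[y:y+120,x:x+100],None,fx=4,fy=4,interpolation=cv2.INTER_CUBIC))
cv2.imwrite("pics/c1.png",np.hstack(im))
E
```

```text
4.9917 [0.55050988 0.00634486 0.19562081] [ 0.37348154 -0.22161501  0.09772519] 0.41640140404775394
```

View pics/c1.png

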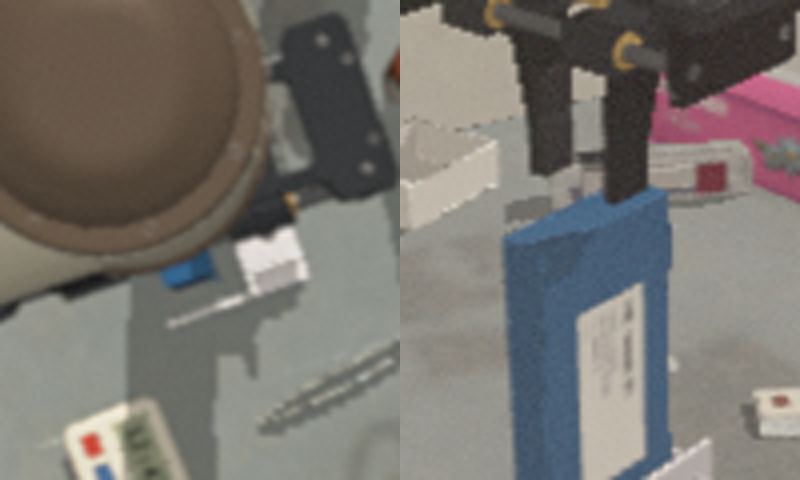

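The side view shows the fingertips above the box top. The near fingertip (628,199) drops just outside the lid edge, so I can descend.

```bash
python3 - <<'E'
from h import *
from workcell import env
import cv2
np.set_printoptions(precision=3,suppress=True)
def st(t):
    s=env.read_state();print(t,round(s["clock"],2),s["position"],s["force"]@np.c_[w,o,up],s["finger_force"],round(s["opening"],3))
p=BOX+up*.164
hit=env.move_straight(p,rate=.04,force_limit=2)
st(hit)
if not hit:
    f0=env.read_state()["force"]@o
    for k in range(1,9):
        env.move_straight(p+o*.004*k,rate=.03); st(k)
im=[]
for n,(x,y) in(("top",(280,140)),("side",(270,110))):
    f=env.grab_frame(n)["image"]; im.append(cv2.resize(f[y:y+120,x:x+100],None,fx=4,fy=4,interpolation=cv2.INTER_CUBIC))
cv2.imwrite("pics/c2.png",np.hstack(im))
E
```

```text
False 6.02 [0.55  0.006 0.164] [ 0.363 -0.55   0.452] 0.0 0.416
1 6.3 [0.549 0.01  0.164] [0.955 0.55  0.266] 0.0 0.415
2 6.58 [0.548 0.014 0.164] [ 0.326  0.241 -0.255] 0.08251793682575226 0.414
3 6.87 [0.546 0.018 0.164] [ 0.799 -0.597  0.024] 0.05949129117652774 0.412
4 7.15 [0.545 0.021 0.164] [-0.092  0.255 -0.011] 0.049170672089076106 0.416
5 7.43 [0.544 0.025 0.164] [0.545 0.351 0.623] 0.0 0.41
6 7.72 [0.543 0.029 0.164] [-0.724  0.352 -0.331] 0.0 0.411
7 8.0 [0.542 0.033 0.164] [ 0.054 -0.963  0.666] 0.08655601865029894 0.413
8 8.28 [0.541 0.037 0.164] [ 0.236 -0.08   0.708] 0.03029262206837302 0.415
```

View pics/c2.png

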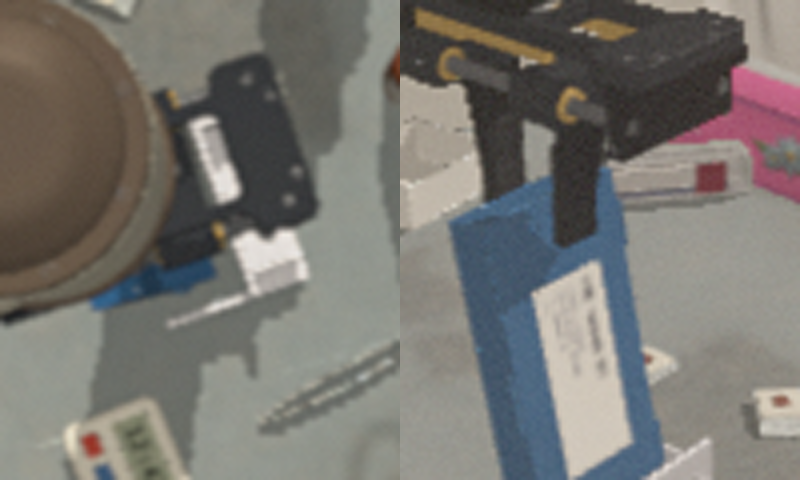

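The box leans about 10° between the fingers. I'll push past balance, then open in small steps so the outer finger lowers it.

```bash
python3 - <<'E'
from h import *
from workcell import env
import cv2
np.set_printoptions(precision=3,suppress=True)
def st(t):
    s=env.read_state();print(t,round(s["clock"],2),s["position"],s["force"]@np.c_[w,o,up],round(s["opening"],3))
for x in(.037,.042,.046): env.move_straight(BOX+o*x+up*.164,rate=.02)
st("past")
x=.046;z=.164
for k in range(1,25):
    op=36/87+(1-36/87)*k/24
    env.gripper_to(op)
    if k%4==0:
        b=(x-.0135+op*.087/2)/.18; z=.18*np.sqrt(1-b*b)-.014
        env.move_straight(BOX+o*x+up*z,rate=.03); st(round(np.degrees(np.arcsin(b)),1))
f=env.grab_frame("side")["image"][100:250,220:380]; cv2.imwrite("pics/c3.png",cv2.resize(f,None,fx=4,fy=4,interpolation=cv2.INTER_CUBIC))
E
```

```text
past 9.53 [0.537 0.05  0.164] [0.006 0.189 0.099] 0.415
17.7 11.16 [0.536 0.05  0.157] [-0.411 -0.303 -0.106] 0.512
19.1 12.67 [0.537 0.05  0.156] [-0.586  0.431 -1.172] 0.614
20.6 14.18 [0.537 0.05  0.154] [-0.264 -0.047  0.532] 0.708
22.0 15.68 [0.537 0.05  0.153] [ 0.77   0.135 -0.238] 0.803
23.5 17.19 [0.537 0.05  0.151] [0.398 0.214 0.118] 0.898
25.0 18.7 [0.537 0.05  0.149] [ 0.213 -0.418  0.947] 0.998
```

View pics/c3.png

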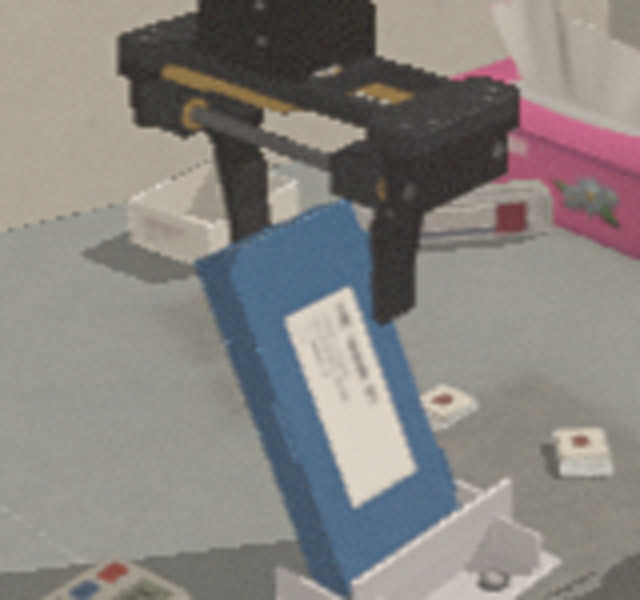

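The side view shows the underside resting on the outer finger at about 25° lean, with the lid finger clear. Next I'll lower it further, tilting the tool along with it.

```bash
cat > low.py <<'E'
from h import *
from workcell import env
import cv2
np.set_printoptions(precision=3,suppress=True)
def st(t):
    s=env.read_state();print(t,round(s["clock"],2),s["position"],s["force"]@np.c_[w,o,up])
def run(A,TH,SS,a0,a1,step,rate,foot=FOOT):
    for al in np.linspace(a0,a1,int(round((a1-a0)/step))+1)[1:]:
        p,r=pose(al,np.interp(al,A,TH),.087,np.interp(al,A,SS),foot)
        env.move_straight(p,r,rate=rate)
    st(al)
def pic(name):
    f=env.grab_frame("side");cv2.imwrite(name,cv2.resize(f["image"][130:290,200:380],None,fx=4,fy=4,interpolation=cv2.INTER_CUBIC))
E
python3 - <<'E'
from low import *
run([25,38,52],[0,28,40],[.014,.020,.024],25,52,2.25,.03)
pic("pics/c4.png")
E
```

```text
52.0 22.87 [0.519 0.108 0.12 ] [ 0.896  1.958 -0.478]
```

View pics/c4.png

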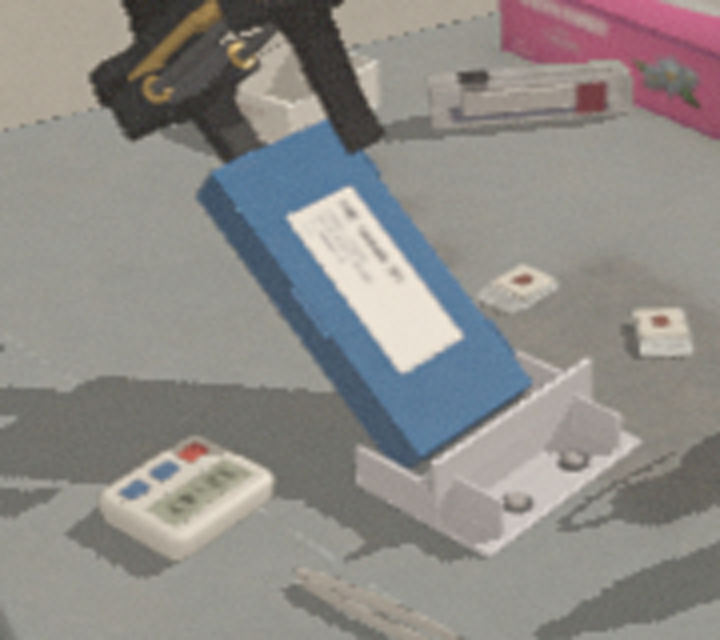

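```bash
python3 - <<'E'
from h import *
S=lambda u,v,z:ray("side",u/4+200-.4,v/4+130-.4,z)
face=np.array([.556,-.0215,0])
for nm,u,v,z in(("lo near",422,463,.021),("lo far",530,383,.021),("up near",215,172,.132)):
    P=S(u,v,z); print(nm,P.round(3),"o from face %.4f w %.4f"%((P-face)@o,(P-face)@w))
a=np.radians(52);F=(FOOT-face)@o;print("exp foot",F,"lid low",F-.027*np.cos(a),"lid up",F-.027*np.cos(a)+.18*np.sin(a))
E
```

```text
lo near [ 0.51  -0.013  0.021] o from face 0.0217 w -0.0416
lo far [0.591 0.018 0.021] o from face 0.0278 w 0.0449
up near [0.47  0.123 0.132] o from face 0.1639 w -0.0403
exp foot 0.04155261101731989 lid low 0.024929751183527117 lid up 0.16677168683273708
```

The foot stayed put: I measured the lid's lower edge at 0.025 from the face, and 0.025 was expected.

```bash
python3 - <<'E'
from low import *
run([52,78],[40,40],[.024,.016],52,78,2.6,.03)
run([78,85],[40,24],[.016,.009],78,85,1.75,.03)
pic("pics/c5.png")
E
```

```text
78.0 27.04 [0.507 0.146 0.053] [ 0.397  0.016 -0.827]
85.0 28.58 [0.506 0.149 0.025] [-0.317  1.226 -0.615]
```

View pics/c5.png

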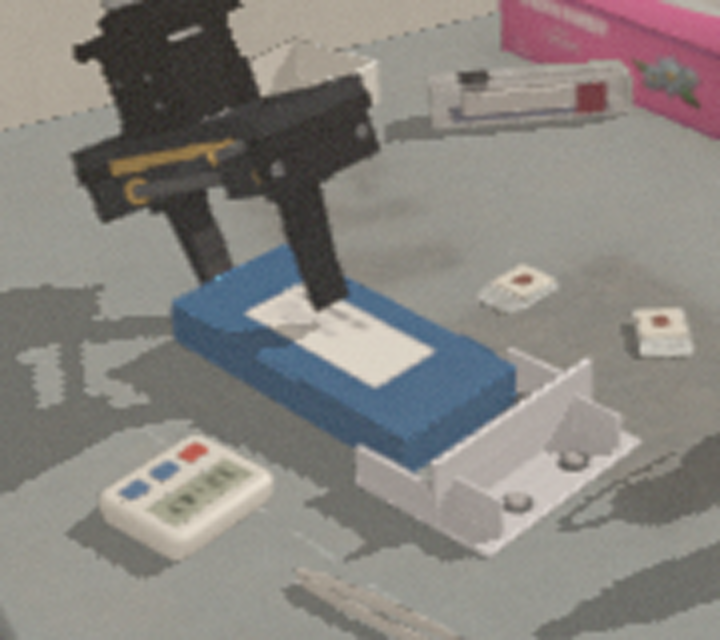

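Still supported and nearly flat, with the far end's edge on the outer finger at about (210,275). Now the last few degrees, then I'll slide the finger out.

```bash
python3 - <<'E'
from low import *
P=ray("side",412/4+199.6,470/4+129.6,.027);print("lid low o",(P-np.array([.556,-.0215,0]))@o)
run([85,87.8],[24,18],[.009,.0015],85,87.8,.7,.015)
p=env.read_state()["position"]
print(env.move_straight(p-up*.004,rate=.01,force_limit=3)); st("low")
p=env.read_state()["position"]
for k in range(1,9): env.move_straight(p+o*.002*k,rate=.008)
st("out")
f=env.grab_frame("side");pic("pics/c6.png")
E
```

```text
lid low o 0.015694457937740762
87.8 29.68 [0.506 0.151 0.019] [ 1.004 -0.311  0.877]
True
low 30.04 [0.506 0.151 0.016] [-0.571  0.935  4.357]
out 33.28 [0.501 0.166 0.016] [-0.853 -1.146  3.173]
```

View pics/c6.png

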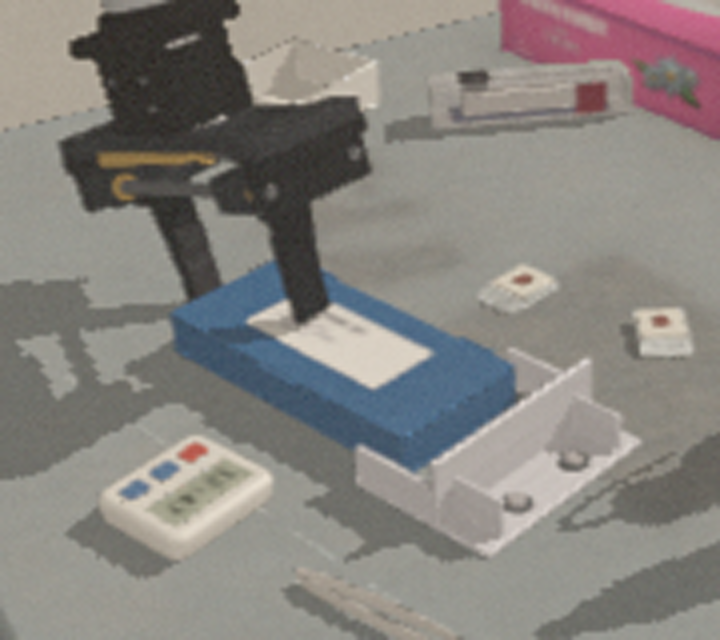

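The box lies flat with its lid up and far end at (172–280, 265–318); the fingers are clear of it. Now I'll retreat and push the far end with two finger contacts.

```bash
python3 - <<'E'
from low import *
face=np.array([.556,-.0215,0])
p=env.read_state()["position"]; d=rot(18)[2]
env.move_straight(p-d*.06+o*.02,rate=.1)
env.move_straight(face+o*.265+up*.14,rate=.15)
q=[]
for sg in(1,-1):
    r=Rn.from_matrix(np.c_[np.cross(sg*w,-up),sg*w,-up]).as_euler("xyz",degrees=True)
    j=env.inverse_kinematics(face+o*.25+up*.1,r)
    if j is not None:q.append((abs(np.array(j)-env.read_state()["joint_positions"]).max(),r,j))
q.sort(key=lambda t:t[0]);print(q)
r=q[0][1]
env.goto(face+o*.265+up*.12,r); env.gripper_to(.5)
print(env.move_straight(face+o*.265+up*.012,rate=.1,force_limit=5)); st("down")
hit=env.move_straight(face+o*.183,rate=.03,force_limit=6) if 0 else env.move_straight(face+o*.180+up*.012,rate=.025,force_limit=6)
st(hit); P=env.read_state()["position"];print("tcp o",(P-face)@o)
for n in("side","top"):
    f=env.grab_frame(n)["image"]
    globals()[n]=f
a=cv2.resize(side[150:280,230:370],(420,390),interpolation=cv2.INTER_CUBIC);b=cv2.resize(top[150:280,240:365],(375,390),interpolation=cv2.INTER_CUBIC)
cv2.imwrite("pics/c7.png",np.hstack([a,b]))
E
```

```text
[(np.float64(69.34340845199682), array([180.,   0., -73.]), array([ 41.814,  20.064, -22.397,   0.   , -47.539, -24.814])), (np.float64(110.65659154800318), array([180.,   0., 107.]), array([ 41.814,  20.064, -22.397,   0.   , -47.539, 155.186]))]
False
down 38.22 [0.479 0.232 0.013] [ 0.431 -0.689 -0.092]
True 40.71 [0.499 0.164 0.012] [-0.119  1.226  1.476]
tcp o 0.19368016056934614
```

View pics/c7.png

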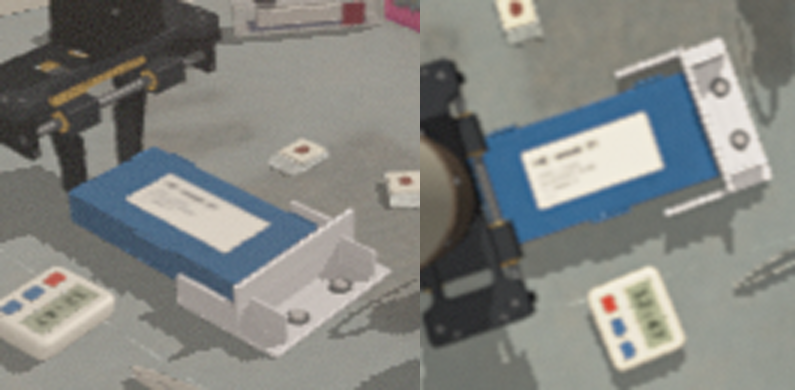

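The box's end looks to be at the face in both views. I'll push again more firmly to confirm it's seated.

```bash
python3 - <<'E'
from low import *
face=np.array([.556,-.0215,0])
for i in range(2):
    hit=env.move_straight(face+o*.178+up*.012,rate=.015,force_limit=12)
    st(hit);print("tcp o",(env.read_state()["position"]-face)@o)
env.dwell(.3);st("rest")
p=env.read_state()["position"]
env.move_straight(p+o*.03,rate=.06); env.move_straight(p+o*.06+up*.14,rate=.15)
env.goto([0.36,0.42,0.25],env.read_state()["tool_rot"])
for n in("side","top"): globals()[n]=env.grab_frame(n)["image"]
a=cv2.resize(side[160:270,240:370],None,fx=3,fy=3,interpolation=cv2.INTER_CUBIC);b=cv2.resize(top[160:270,240:370],None,fx=3,fy=3,interpolation=cv2.INTER_CUBIC)
cv2.imwrite("pics/c8.png",np.hstack([a,b]))
E
```

```text
True 41.18 [0.499 0.164 0.012] [0.093 2.178 1.047]
tcp o 0.19370024565589208
True 41.57 [0.5   0.164 0.011] [-0.516  2.036  2.206]
tcp o 0.19374190244422887
rest 41.87 [0.5   0.164 0.011] [-0.69   0.455  1.508]
```

View pics/c8.png

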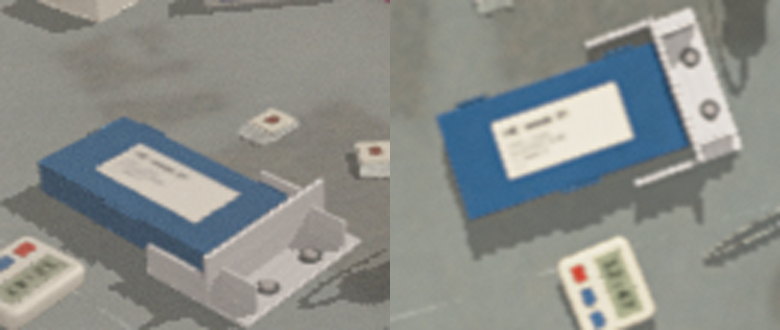

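The picture shows the box flat, lid up, its end line (653,45)–(690,150) parallel to and against the face. The other things look untouched and the robot is clear.

```bash
python3 -c "
from workcell import env
print(env.close_job())"
```

```text
the job is handed in; nothing more can be done
None
```

I tipped the box over, lowered it on a finger until it lay flat with its lid up, pushed it square against the stop between the cheeks and handed the job in; I saw no drop, but I can't rule out a small one in the last few degrees.

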